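Find which way the lamp's bulb cap unscrews

ROBOT

A 7-joint arm with a two-finger parallel gripper is mounted at the origin on a cart in front of the work surface, level with it; the furniture and walls round the work are solid. World frame = base frame: x ahead of the robot, y to its left, z up, the work surface at z = 0. Lengths are in m, angles in rad, forces in N, time in s.
With the tool pointing down it reaches from about 0.35 to 0.9 m from the base axis. Payload 19.9 kg.
Tool frame: the origin (TCP) lies between the finger pads; the fingertips stand 19 mm ahead of it and the grasp point (between the pads) is the TCP; z points along the fingers, y is the direction in which the jaws open and shut (so a half turn about z gives the same grasp; the last joint's range is limited). The gripper opens to 94 mm and grips with 3 to 60 N. Pads are 16 mm wide; open, the fingers measure 119 mm over their backs; the gripper's body (75 mm by 177 mm) begins 78 mm behind the grasp point.
Start: joints at [-1.3, 0.417, -0.01, 1.614, 0.005, 1.111, -0.053], TCP at [0.192, 0.595, 0.224] pointing down, gripper open.
Joint ranges: [-2.81, 2.81], [-0.39, 2.02], [-1.27, 1.25], [0.06, 2.57], [-1.19, 4.33], [0.19, 2], [-2.82, 2.82]. Speed limits (rad/s): [1.89, 1.89, 2.39, 2.39, 3.01, 3.01, 3.01].

INTERFACE

Orientations are given as a 3x3 rotation matrix whose columns are the frame's x, y, z axes.
In Python, from rig import robot gives the robot as it stands. Calls block until the motion is done:
- robot.move_ptp(position, orientation): joint-space move of the TCP to a pose.
- robot.move_linear(position, velocity=0.15, frame=None, threshold=None): straight line of the TCP; frame=None keeps the orientation; velocity is the mean speed in m/s. With threshold (N) it stops when the force on the tool has changed by that much, and returns True; else False.
- robot.goto_joints(angles): joint-space move.
- robot.gripper_to(opening): finger opening in m; the grip force is fixed at half the most; returns when the fingers have stopped.
- robot.pause(seconds).
- robot.ik(position, orientation): joint angles nearest the present ones, or None.
- robot.get_state(): the state.
- robot.grab_frame(name): name is "scene" or "side" or "wrist"; returns the picture (384x512x3 uint8, red, green, blue); there is no depth.
- robot.camera_info(name): a dict with "fx", "fy", "cx", "cy" (pixels), "rvec" (rotation vector, rad) and "tvec" (3), from world to camera coordinates, as OpenCV has them. Camera axes: x right, y down, z forward; pixel columns grow to the right and rows downward; lengths in m; the calibration is good to about 2 mm. A picture is of the moment at which its call begins: read the wrist's pose just before it. camera_info takes no time and is no camera call; for the wrist camera it gives the pose at the moment of the call.
A pose or a line that the arm cannot do raises robot.PlanningError and nothing moves.
- robot.sign_off(): hands the job in, once; it reports no verdict.
The state is a dict: "time": time; "qpos": joint angles; "joint_vel": joint speeds; "effort": joint torques, N m; "ee_pos": TCP position; "tool_rot": TCP orientation; "force": force on the tool from outside, world axes, zero at the start; "moment": the same for the moment, N m; "opening": finger opening in m.
Only numpy, scipy, OpenCV 4.12 (cv2) and the standard library are available. Lean on these libraries where they do the work, as an engineer would, in place of code of your own. Each camera call takes 0.05 s, during which the arm holds its last target. There are 200 camera calls.

TASK

The twin lamp lies in its wooden cradle. Lift the loose dust cover off its rear neck and stand it upright on the bench, then loosen the bulb cap beneath: nobody knows whether it is left- or right-handed, so try turning it by its bar one way and, if it stops at once, the other way. When it comes free, lift it off and finish while still holding it level in the gripper, about 15 cm above its seat on the lamp; leave the relay, tape measure and grease tin where they are.

Things in the scene. Friction and masses are not known exactly. Their poses are not given: they have to be found in the camera images.
- lamp: Grey twin lamp housing, lens down in a cradle (150 x 276 mm), fixed. Flat top 52 mm above the bench, 130 (x) x 250 mm (y). Origin mid-underside, on the bench; y along its length, z up. Two round necks on top: at y = +55 mm the one to work on (under the dust cover), at y = -60 mm a sealed one with a fixed low dome, 80 mm wide, top 77 mm above the bench.
- seat (a point): Centre of the mouth of the neck to be worked on, 70 mm above the bench, on the neck's upright axis; axes parallel to the lamp's.
- cover: Loose grey dust cover, a cup upside down over neck and cap: 87 mm wide, 60 mm high, wall 3.5 mm, round ribbed knob on top (40 mm wide, 30 mm high). It stands on the housing's flat top, 1 to 2 mm loose round the neck, clear of the cap; lifts straight up (60 mm clears the cap). About 120 g. Origin at the centre of its open lower rim, z up.
- cover_knob (a point): Point on the axis of the dust cover's knob, half-way up its ribbed part, 76 mm above the cover's lower rim; the knob's top is 14 mm higher and the cup's top face 16 mm lower. Axes parallel to the cover's.
- cap: Black bulb cap under the cover, about 120 g: flange 76 mm wide, 6 mm thick, bar on top, stem 11.5 mm deep with 3 lugs below. Origin on its axis at the flange's underside. Bayonet thread of unknown hand: one way it stops within 0.1 rad (0.2 if forced); the other way it turns easily, is free to lift straight out from 0.82 rad on and meets a stop at 1.1 rad. Turning does not raise it; turned back it locks.
- cap_bar (a point): Point in the cap's grip bar, on the cap's axis, 22 mm above the flange's underside. The bar is 50 mm long (this point's y), 14 mm thick (its x); its top is 14 mm above this point, the flange's top face 16 mm below. At the start the bar lies along the lamp's y within 0.02 rad.
- relay: Black relay, 30 x 30 x 39 mm, standing loose behind the lamp to the left; a bystander. Origin at the centre of its underside.
- tape_measure: Tape measure, 32 x 74 x 58 mm, loose to the right of the lamp, near the front edge; a bystander. Origin at the centre of its underside.
- grease_tin: Round grease tin, 69 mm across, 54 mm high, loose to the right of the lamp; a bystander. Origin at the centre of its underside.

How it is judged:
By the outcome, as a careful person would: the job done as asked, in the order asked, and still so for the second after the job is handed in, while the arm keeps its last pose, push and grip.
It also fails if it takes over 51 s, if anything falls off the work surface, if the arm or the gripper's body presses on something with over 40 N, if the wrist force passes 120 N, or if a joint passes its speed limit or range.

## Working session

There is one attempt and no reset: what is moved stays moved. The work goes in short steps, each a Python script; the robot and the scene stay as the last script left them, time stands still between calls to the robot, and variables do not carry over. Pictures are saved under pics/ and viewed, about 8 in all and at most 12, crops included, and the job is handed in when it is done.

```bash
mkdir -p pics; cat > h.py <<'E'
import numpy as np, cv2
from rig import robot
def cam(n):
    c=robot.camera_info(n); K=np.array([[c['fx'],0,c['cx']],[0,c['fy'],c['cy']],[0,0,1.]])
    return K,cv2.Rodrigues(np.array(c['rvec'],float))[0],np.array(c['tvec'],float)
def proj(C,P): 
    K,R,t=C; p=(K@(R@np.atleast_2d(P).T+t[:,None])).T; return p[:,:2]/p[:,2:]
def back(C,uv,z):
    K,R,t=C; o=-R.T@t; d=R.T@np.linalg.inv(K)@np.array([uv[0],uv[1],1.]); return o+d*(z-o[2])/d[2]
def snap(n,f,s=1.0):
    im=robot.grab_frame(n)[:,:,::-1]; cv2.imwrite('pics/'+f+'.png',im); return im
def st():
    s=robot.get_state(); print(round(s['time'],2),'pos',np.round(s['ee_pos'],4),'F',np.round(s['force'],1),'M',np.round(s['moment'],2),'open',round(s['opening'],4),'q',np.round(s['qpos'],2)); return s
def down(a):  # tool down, jaw axis (y) at angle a from world x
    y=np.array([np.cos(a),np.sin(a),0]); z=np.array([0,0,-1.]); return np.column_stack([np.cross(y,z),y,z])
E
python3 - <<'E'
from h import *
s=st(); print(np.round(s['tool_rot'],2))
a=snap('scene','s0'); b=snap('side','d0')
cv2.imwrite('pics/both.png',np.vstack([np.hstack([a,b])])[:,:] if 0 else cv2.resize(np.hstack([a,b]),(800,300)))
for n in('scene','side','wrist'):
    C=cam(n); print(n,np.round(-C[1].T@C[2],3),np.round(C[0].diagonal(),0), np.round(C[1][2],2))
E
```

```text
0.0 pos [0.1916 0.5945 0.2239] F [-0.1 -0.5  0.2] M [-0.04  0.02  0.04] open 0.0939 q [-1.3   0.42 -0.01  1.61  0.    1.11 -0.05]
[[-0.95  0.31 -0.  ]
 [ 0.31  0.95 -0.  ]
 [-0.   -0.   -1.  ]]
scene [-0.021 -0.98   0.791] [474. 474.   1.] [ 0.41  0.75 -0.51]
side [ 0.46  -0.664  0.582] [352. 352.   1.] [ 0.11  0.83 -0.55]
wrist [0.116 0.62  0.384] [328. 328.   1.] [ 0.26 -0.08 -0.96]
```

View pics/s0.png

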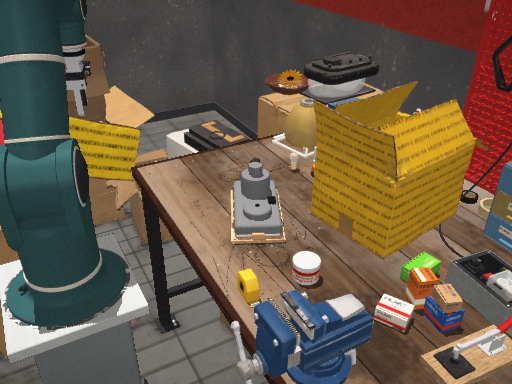

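View pics/d0.png

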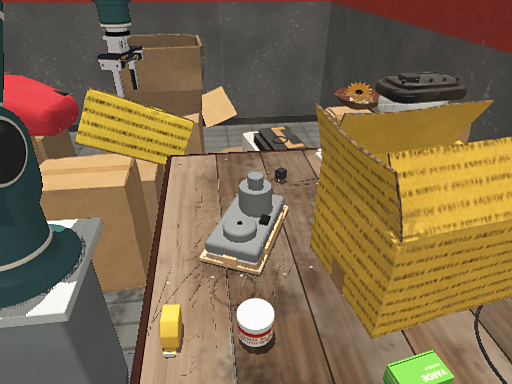

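The scene view shows the knob at about (255,161) and the sealed dome at (262,211). In the side view they are at (256,177) and (239,230), the relay is at (281,175), and there is open bench around the lamp. Next I'll triangulate.

```bash
python3 - <<'E'
from h import *
S=cam('scene');D=cam('side')
for n,z,u,v in [('knobtop',.142,(255,160),(256,175)),('dome top',.077,(262,209),(240,229)),('relaytop',.039,None,(281,171)),('relaybot',0,None,(281,181)),('tin top',.054,(306,258),(255,310)),('tape',.058,(246,274),(171,308))]:
    print(n, None if u is None else np.round(back(S,u,z),3), np.round(back(D,v,z),3))
a=cv2.imread('pics/s0.png')[140:260,215:300];b=cv2.imread('pics/d0.png')[160:280,195:300]
cv2.imwrite('pics/c0.png',np.hstack([cv2.resize(a,None,fx=4,fy=4),cv2.resize(b,None,fx=4,fy=4)])[:, :])
E
```

```text
knobtop [0.581 0.117 0.142] [0.566 0.089 0.142]
dome top [ 0.518 -0.037  0.077] [ 0.513 -0.038  0.077]
relaytop None [0.672 0.28  0.039]
relaybot None [0.675 0.284 0.   ]
tin top [ 0.524 -0.247  0.054] [ 0.52  -0.247  0.054]
tape [ 0.366 -0.233  0.058] [ 0.369 -0.227  0.058]
```

View pics/c0.png

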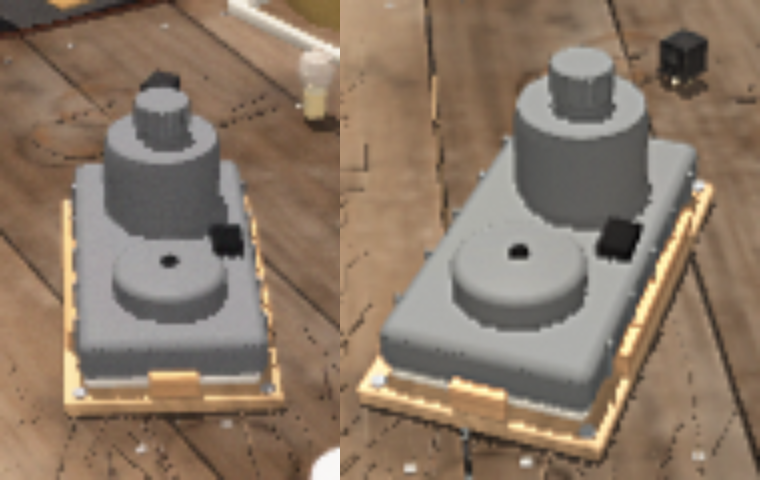

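```bash
python3 - <<'E'
from h import *
S=cam('scene');D=cam('side')
k=(back(S,(255.5,165.2),.142)+back(D,(255.5,175.7),.142))/2
d=(back(S,(257.2,205.2),.077)+back(D,(239.5,223),.077))/2
print(back(S,(255.5,165.2),.142),back(D,(255.5,175.7),.142),back(S,(257.2,205.2),.077),back(D,(239.5,223),.077))
v=(k-d)[:2]; print(np.linalg.norm(v),'yaw',np.arctan2(-v[0],v[1]))
W=cam('wrist');s=st()
R=s['tool_rot'];print('cam in tool',R.T@((-W[1].T@W[2])-s['ee_pos']),'\n',np.round(W[1]@R,2))
yaw=np.arctan2(-v[0],v[1])
for a in (yaw,yaw+np.pi,yaw+np.pi/2,yaw-np.pi/2):
    for z in(.128,.30):print(round(a,2),z,robot.ik([k[0],k[1],z],down(a)))
E
```

```text
[0.56616772 0.08781529 0.142     ] [0.56462525 0.08553913 0.142     ] [ 0.51596526 -0.0142184   0.077     ] [ 0.51393711 -0.01626621  0.077     ]
0.11372034119504447 yaw -0.4596013082319522
0.1 pos [0.1916 0.5946 0.2239] F [0.9 0.1 0.4] M [-0.   -0.02 -0.03] open 0.0941 q [-1.3   0.42 -0.01  1.61  0.    1.11 -0.05]
cam in tool [ 0.08015551  0.00048606 -0.16019403] 
 [[ 0.    1.    0.  ]
 [-0.96  0.   -0.27]
 [-0.27 -0.    0.96]]
-0.46 0.128 [-0.70007064  0.50841772  0.6424555   1.85081329 -0.37927863  0.90717089
 -0.33994041]
-0.46 0.3 [-0.74325103  0.30552479  0.67386773  1.67392129 -0.20032065  1.23240441
 -0.48467416]
2.68 0.128 [-0.28309227  0.43505543  0.09729653  1.83678941 -0.05348955  0.87226192
  2.52159969]
2.68 0.3 [-0.41464287  0.26363252  0.25551662  1.66349078 -0.07010347  1.2234434
  2.53829626]
1.11 0.128 [-0.53054026  0.46183869  0.41416871  1.84537569 -0.23435844  0.88230199
  1.10612675]
1.11 0.3 [-0.59697602  0.2796744   0.48334967  1.66947826 -0.13673452  1.22608519
  1.02790842]
-2.03 0.128 [-0.97628601  0.70297559  1.08239996  1.85839945 -0.72412016  1.03876238
 -1.62250106]
-2.03 0.3 [-1.01689033  0.42676926  1.08645421  1.68098852 -0.39301449  1.27481924
 -1.88022569]
```

```bash
python3 - <<'E'
from h import *
print('bench edge',back(cam('side'),(158,240),0))
robot.move_ptp([.565,.086,.26],down(-.46)); s=st()
C=cam('wrist'); snap('wrist','w1')
print(proj(C,[[.565,.086,.142],[.515,-.015,.077]]))
E
```

```text
bench edge [0.31229249 0.03820228 0.        ]
2.36 pos [0.5649 0.0872 0.2598] F [-1.1 -0.2 -0.1] M [-0.1  0.1 -0. ] open 0.0941 q [-0.73  0.34  0.66  1.73 -0.23  1.15 -0.46]
[[254.41917517 193.65983021]
 [253.5699413  271.42487172]]
```

View pics/w1.png

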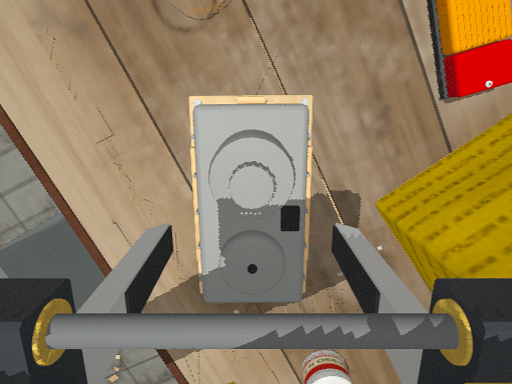

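```bash
python3 - <<'E'
from h import *
C=cam('wrist')
k=back(C,(253,186.5),.142);d=back(C,(252.2,269),.077);print(k,d,np.linalg.norm((k-d)[:2]),np.arctan2(-(k-d)[0],(k-d)[1]))
a=back(C,(251,97),.02);b=back(C,(251.5,300),.05);print(np.arctan2(-(a-b)[0],(a-b)[1]))
E
python3 -c "
import cv2;i=cv2.imread('pics/w1.png')[85:310,170:330];cv2.imwrite('pics/c1.png',cv2.resize(i,None,fx=2.6,fy=2.6,interpolation=cv2.INTER_CUBIC))"
```

```text
[0.56677111 0.09225993 0.142     ] [ 0.51494742 -0.01161957  0.077     ] 0.11608895769029172 -0.4627533904984833
-0.4558783463876869
```

View pics/c1.png

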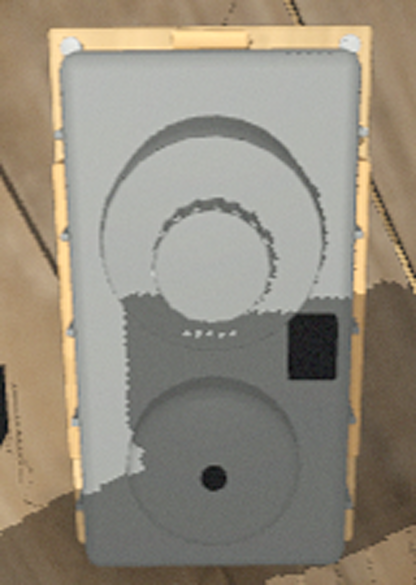

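Knob top disc centre is at about (251.5,187) and the dome hole at (252,269), spaced 115–116 mm apart as they should be; yaw is about −0.46. Now I'll grasp the cover.

```bash
python3 - <<'E'
from h import *
R=down(-.458); k=np.array([.5653,.0895])
robot.move_ptp([*k,.20],R)
print(robot.move_linear([*k,.135],velocity=.1,threshold=8)); st()
robot.gripper_to(.03); st()
robot.move_linear([*k,.155],velocity=.06); st()
robot.move_linear([*k,.222],velocity=.12); st()
snap('side','d1')
E
python3 -c "
import cv2;i=cv2.imread('pics/d1.png')[60:290,130:340];cv2.imwrite('pics/c2.png',cv2.resize(i,None,fx=2.6,fy=2.6,interpolation=cv2.INTER_CUBIC))"
```

```text
False
3.56 pos [0.5657 0.0895 0.1356] F [0.7 0.1 0.9] M [-0.08  0.07  0.05] open 0.0943 q [-0.67  0.49  0.6   1.84 -0.34  0.91 -0.38]
4.45 pos [0.5653 0.0895 0.135 ] F [ 0.6 -0.5 -0.3] M [-0.08  0.12  0.03] open 0.0392 q [-0.67  0.49  0.6   1.84 -0.34  0.91 -0.38]
4.93 pos [0.5654 0.0896 0.1553] F [ 0.5  0.2 -1.1] M [-0.04  0.08 -0.01] open 0.0392 q [-0.69  0.46  0.61  1.83 -0.32  0.95 -0.39]
5.64 pos [0.565  0.0896 0.2214] F [ 1.4 -0.6 -1.5] M [-0.08  0.08  0.  ] open 0.0393 q [-0.72  0.38  0.65  1.77 -0.26  1.08 -0.44]
```

View pics/c2.png

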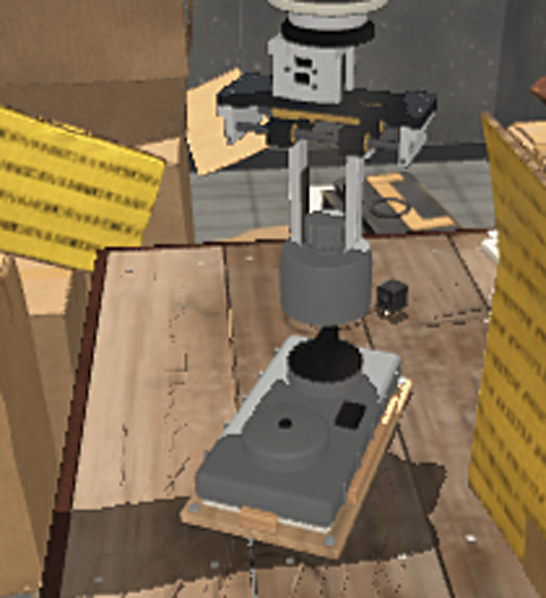

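Cover is held level and the black cap is visible on its neck. I'll stand the cover on the bench to the left of the lamp.

```bash
python3 - <<'E'
from h import *
R=down(-.458); p=np.array([.448,.2])
robot.move_linear([*p,.222],velocity=.2)
robot.move_linear([*p,.10],velocity=.15)
print(robot.move_linear([*p,.079],velocity=.03,threshold=4)); s=st()
robot.gripper_to(.07); st()
robot.move_linear([*p,.16],velocity=.15)
k=np.array([.5653,.0895])
robot.move_linear([*k,.24],velocity=.2); s=st()
C=cam('wrist'); snap('wrist','w2'); print(proj(C,[[*k,.106],[*k,.076],[.515,-.0125,.077],[*p,.09]]))
i=cv2.imread('pics/w2.png')[60:340,100:400];cv2.imwrite('pics/c3.png',cv2.resize(i,None,fx=2.1,fy=2.1,interpolation=cv2.INTER_CUBIC))
E
```

```text
True
8.18 pos [0.4479 0.2    0.0827] F [1.5 0.6 1. ] M [ 0.04 -0.17  0.1 ] open 0.039 q [-0.92  0.42  0.53  2.07 -0.32  0.72 -0.65]
8.84 pos [0.4476 0.2    0.0828] F [-0.4  0.4  0.1] M [-0.08  0.13 -0.02] open 0.07 q [-0.92  0.42  0.53  2.07 -0.32  0.72 -0.65]
10.56 pos [0.5646 0.0902 0.2393] F [ 0.3  0.2 -0.5] M [-0.02  0.11  0.05] open 0.07 q [-0.73  0.36  0.66  1.75 -0.24  1.11 -0.45]
[[254.84713777 188.19991187]
 [254.60562451 180.4924098 ]
 [254.23970051 280.86873827]
 [ 89.77422006 134.6238527 ]]
```

View pics/c3.png

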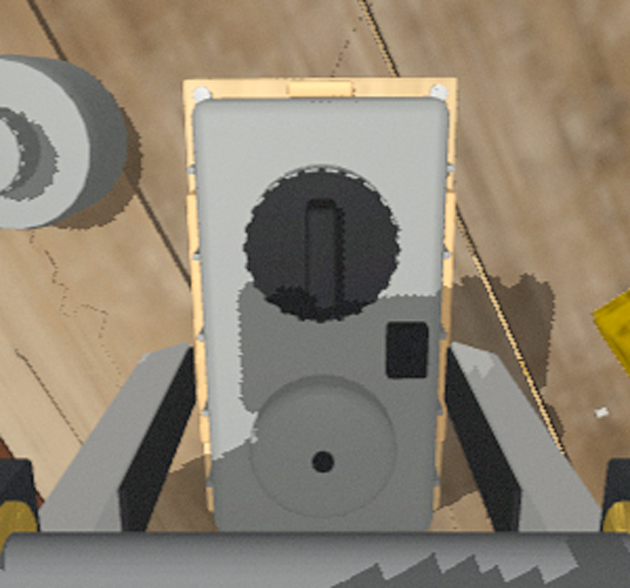

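Cover stands upright on the left. Cap flange is centred at about (253,176), its bar lies along the lamp's y, and the dome hole is at (254,280).

```bash
python3 - <<'E'
from h import *
C=cam('wrist')
print(back(C,(252.9,175.7),.076), back(C,(253.8,279.8),.077))
c=back(C,(252.9,175.7),.076);d=back(C,(253.8,279.8),.077);print(np.linalg.norm((c-d)[:2]),np.arctan2(-(c-d)[0],(c-d)[1]))
R=down(-.458)
for z in(.097,.25):
  for t in (-1.2,-.9,.9,1.2):
    q=robot.ik([.565,.09,z],down(-.458+t)); print(z,t,None if q is None else np.round(q,2))
E
```

```text
[0.56590444 0.0949005  0.076     ] [ 0.51513997 -0.01096005  0.077     ]
0.11740309106389289 -0.44714685108537977
0.097 -1.2 [-0.8   0.61  0.79  1.87 -0.55  0.89 -1.4 ]
0.097 -0.9 [-0.76  0.58  0.72  1.87 -0.5   0.87 -1.15]
0.097 0.9 [-0.53  0.51  0.41  1.86 -0.27  0.82  0.46]
0.097 1.2 [-0.48  0.5   0.35  1.86 -0.23  0.82  0.72]
0.25 -1.2 [-0.91  0.42  0.91  1.74 -0.36  1.16 -1.55]
0.25 -0.9 [-0.87  0.4   0.85  1.74 -0.32  1.15 -1.28]
0.25 0.9 [-0.59  0.32  0.48  1.73 -0.16  1.12  0.37]
0.25 1.2 [-0.55  0.32  0.42  1.73 -0.14  1.12  0.66]
```

```bash
cat >> h.py <<'E'
def ang(s): y=s['tool_rot'][:,1]; return np.arctan2(y[1],y[0])
E
python3 - <<'E'
from h import *
a0=-.455; k=np.array([.5655,.0918]); z=.098
robot.move_linear([*k,.16],velocity=.15,frame=down(a0))
print(robot.move_linear([*k,z],velocity=.08,threshold=8)); st()
robot.gripper_to(.008); st()
for t in(.04,.08,.12):
    robot.move_ptp([*k,z],down(a0+t)); robot.pause(.1); s=st(); print(t,ang(s)-a0)
    if abs(s['moment'][2])>1.0: break
E
```

```text
False
12.22 pos [0.5658 0.0918 0.0984] F [-0.7 -0.1  0.5] M [-0.1   0.06  0.03] open 0.0699 q [-0.65  0.54  0.57  1.86 -0.38  0.85 -0.35]
13.12 pos [0.5655 0.0918 0.098 ] F [ 0.3 -0.2 -0.2] M [-0.08  0.03  0.02] open 0.0134 q [-0.65  0.54  0.57  1.87 -0.38  0.85 -0.35]
13.47 pos [0.5655 0.0918 0.098 ] F [-0.4  0.5 -0.1] M [-0.05  0.01  0.07] open 0.0137 q [-0.65  0.54  0.56  1.86 -0.37  0.84 -0.31]
0.04 0.0389677095223559
13.82 pos [0.5656 0.0918 0.098 ] F [ 2.6 -0.9 -1.8] M [-0.04 -0.47 -0.2 ] open 0.0137 q [-0.64  0.53  0.55  1.86 -0.37  0.84 -0.28]
0.08 0.07863898457695173
14.17 pos [0.5656 0.0917 0.098 ] F [ 3.  -0.6 -2.1] M [-0.07 -0.65 -0.48] open 0.0138 q [-0.63  0.53  0.54  1.86 -0.36  0.84 -0.25]
0.12 0.11847561118143668
```

Mz grows against the turn (−0.48 N·m at 0.12 rad), which looks like a stop. I'll try the other way and compare.

```bash
python3 - <<'E'
from h import *
a0=-.455; k=np.array([.5655,.0918]); z=.098
for t in(0,-.08,-.16,-.24,-.32):
    robot.move_ptp([*k,z],down(a0+t)); robot.pause(.05); s=st(); print(t,ang(s)-a0)
    if abs(s['moment'][2])>.8 or np.linalg.norm(s['force'])>15: break
E
```

```text
14.47 pos [0.5654 0.0919 0.098 ] F [ 0.1 -0.2  0.3] M [-0.15  0.06 -0.09] open 0.014 q [-0.65  0.54  0.57  1.87 -0.38  0.85 -0.34]
0 0.0038099952749989785
14.77 pos [0.5654 0.0918 0.098 ] F [-0.7 -0.4  1.8] M [-0.06  0.22 -0.02] open 0.0137 q [-0.67  0.54  0.59  1.87 -0.39  0.85 -0.41]
-0.08 -0.07610374860818664
15.07 pos [0.5655 0.0918 0.098 ] F [ 0.2 -0.1  1.6] M [-0.08  0.18 -0.05] open 0.0136 q [-0.68  0.55  0.61  1.87 -0.41  0.85 -0.48]
-0.16 -0.156247102058716
15.37 pos [0.5655 0.0918 0.098 ] F [-0.3 -0.   0.9] M [-0.16  0.14  0.01] open 0.014 q [-0.69  0.55  0.63  1.87 -0.42  0.86 -0.55]
-0.24 -0.23625832730524882
15.67 pos [0.5655 0.0918 0.098 ] F [-0.5 -0.2  1.3] M [-0.09  0.09 -0.02] open 0.0139 q [-0.71  0.56  0.65  1.87 -0.44  0.86 -0.61]
-0.32 -0.3162129779511133
```

Negative turn is free (Mz about 0). I'll continue to −0.96 rad and then lift, watching the force.

```bash
python3 - <<'E'
from h import *
a0=-.455; k=np.array([.5655,.0918]); z=.098
for t in np.arange(-.42,-.97,-.09):
    robot.move_ptp([*k,z],down(a0+t)); s=robot.get_state(); print(round(t,2),round(s['moment'][2],2),np.round(s['force'],1))
    if abs(s['moment'][2])>.8: break
robot.pause(.1); s=st(); print(ang(s)-a0)
hit=robot.move_linear([*k,.113],velocity=.04,threshold=12); print(hit); st()
if not hit:
    robot.move_linear([*k,.248],velocity=.1); robot.pause(.3); st()
    a=snap('side','d4')[60:290,130:340]; b=snap('wrist','w4')[60:340,100:400]
    cv2.imwrite('pics/c4.png',np.hstack([cv2.resize(a,(400,438)),cv2.resize(b,(400,438))]))
E
```

```text
-0.42 -0.07 [-0.2 -0.1  1.9]
-0.51 -0.05 [-0.7  0.8  1.5]
-0.6 -0.03 [-1.   0.3  1.5]
-0.69 -0.08 [-0.2  0.1  1.8]
-0.78 -0.07 [-1.2 -0.4  1.8]
-0.87 -0.05 [-0.5 -0.8  2.2]
-0.96 -0.08 [-0.5  0.2  3.3]
17.52 pos [0.5655 0.0918 0.098 ] F [-0.8  0.4  2.1] M [-0.01  0.21 -0.06] open 0.0136 q [-0.82  0.61  0.8   1.87 -0.56  0.9  -1.15]
-0.9558379988021113
False
18.04 pos [0.5655 0.0919 0.1131] F [-0.1 -0.3 -2. ] M [0.01 0.18 0.04] open 0.0139 q [-0.83  0.59  0.82  1.86 -0.54  0.92 -1.17]
19.84 pos [0.5655 0.0918 0.2479] F [-0.  -0.3 -1.5] M [-0.03  0.16  0.03] open 0.014 q [-0.93  0.44  0.95  1.74 -0.38  1.16 -1.29]
```

View pics/c4.png

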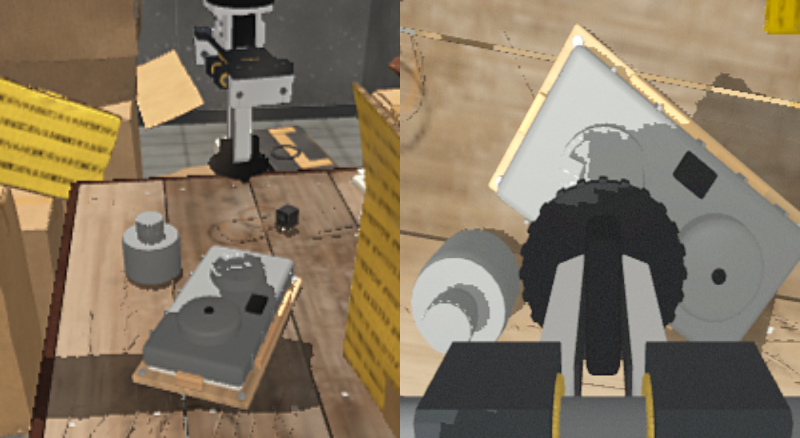

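The cap hangs free in the gripper, the cover stands upright on the bench and the relay is untouched. One last check for level: overlay the predicted level flange rim on a side crop.

```bash
python3 - <<'E'
from h import *
C=cam('side'); t=np.linspace(0,2*np.pi,60); o=[]
i=cv2.imread('pics/d4.png'); f=6
crop=cv2.resize(i[115:165,220:290],None,fx=f,fy=f,interpolation=cv2.INTER_CUBIC); raw=crop.copy()
for z in(.220,.226):
    p=proj(C,np.column_stack([.5655+.038*np.cos(t),.0918+.038*np.sin(t),np.full(60,z)]))
    for q in p: cv2.circle(crop,(int((q[0]-220+.5)*f),int((q[1]-115+.5)*f)),1,(0,0,255) if z<.225 else (0,255,0),-1)
cv2.imwrite('pics/c5.png',np.hstack([raw,crop])[:,:800])
E
```

```text
(no output)
```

View pics/c5.png

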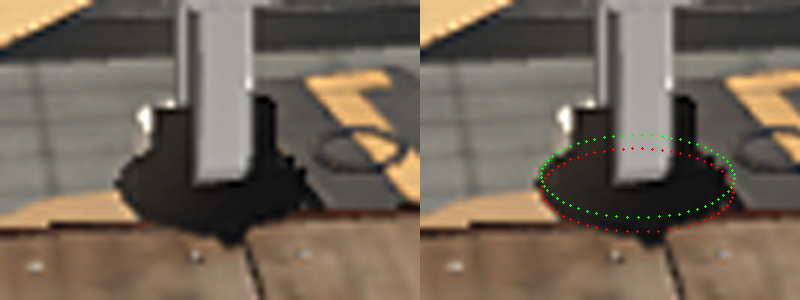

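```bash
python3 - <<'E'
from h import *
st(); robot.sign_off()
E
```

```text
19.94 pos [0.5655 0.0918 0.2479] F [-0.8 -0.9 -1.8] M [-0.07  0.15  0.  ] open 0.0137 q [-0.93  0.44  0.95  1.74 -0.38  1.16 -1.29]
the job is handed in; nothing more can be done
```

The job is done and handed in at 19.9 s, with the cap still held level in the gripper about 15 cm above its seat.

- **Cover:** I lifted it off by the knob and stood it upright on the bench to the left of the lamp.
- **Cap:** Turned counter-clockwise (seen from above) it met growing resistance by 0.12 rad, so I reversed. Clockwise it turned freely to 0.96 rad and lifted straight out without catching.

**Last checks:** the gripper reads 13.7 mm on the 14 mm bar, and the wrist force matches little more than the cap's weight. The level-rim overlay on the side view agreed with the cap, except at the right edge of its flange, which merges with a dark background. The last pictures show the cover upright and the relay in place. The tape measure and grease tin were out of frame in those crops, but the arm never went near them. No check failed.

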